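Load the sprung balance to its mark

ROBOT

A 6-joint arm with a two-finger parallel gripper is mounted at the origin on a cart in front of the work surface, level with it; the furniture and walls round the work are solid. World frame = base frame: x ahead of the robot, y to its left, z up, the work surface at z = 0. Lengths are in mm, angles in degrees, forces in N, time in s.
With the tool pointing down it reaches from about 350 to 850 mm from the base axis. Payload 8.1 kg.
Tool frame: the origin (TCP) lies at the very end of the fingers, on their centre line; the grasp point (between the pads) lies 19 mm behind it; z points along the fingers, y is the line along which they close (so a half turn about z gives the same grasp; the last joint's range is limited). The gripper opens to 85 mm and grips with 20 to 120 N. Pads are 22 mm wide; open, the fingers measure 114 mm over their backs; the gripper's body (76 mm by 85 mm) begins 54 mm behind the grasp point. The pads swing forward as they close: fully open they stand 13 mm farther back than shut.
Start: joints at [-79.32, 7.471, 85.268, -0, 87.261, -4.893], TCP at [161.1, -577.972, 231.292] pointing down, gripper open.
Joint ranges: [-169.43, 169.43], [-51.17, 129.36], [1.28, 143.12], [-76.62, 256.62], [0, 156.53], [-152.29, 152.29]. Speed limits (degrees/s): [136.94, 136.94, 159.86, 180, 180, 180].

INTERFACE

Orientations are given as [roll, pitch, yaw] about the fixed x, y, z axes, in that order (R = Rz(yaw) Ry(pitch) Rx(roll)).
In Python, from bench import status, viewer, job gives the robot as it stands.
- The arm moves only by the tool arm_command, never from a script. Its argument "targets" is a list that holds one entry, the list of rows, each a list of 7 numbers: the shift along the world's x, y, z in m, then the turn, a rotation vector about the world's x, y, z in rad, then the opening, from -1 (shut) to 1 (fully open). In form: [[[dx, dy, dz, rx, ry, rz, gripper], ...]]. A call has 1 to 10 rows; each row shifts and turns the commanded pose from where the row before left it; what a row does not reach is not made up. A row lasts 1/8 s, in which the tool goes at most 62.5 mm and 10.7 degrees, less where a joint would pass 70% of its speed; a pose out of reach is approached as far as the arm can. A call with a gripper value outside its range is refused whole. The fingers move at their own pace and stop on an object; "force" is the grip in N (left out, the last holds). Time passes only in rows, so rows that do not move let the fingers close. It gives the time, the measured TCP pose, the force, the opening and the grip force at its end, in the units of the state.
- status.sense(): the state, without advancing time (a new reading comes with each control period).
- viewer.snapshot(name): name is "scene" or "top" or "wrist"; returns the picture (420x560x3 uint8, red, green, blue); there is no depth.
- viewer.camera_model(name): a dict with "vertical_fov" (degrees; the focal length in pixels is half the picture's height over the tangent of half this angle, whatever the lens; pixels are square), "cx", "cy" (the principal point, pixels), "xyz" and "attitude" of the camera in the world. Camera axes: x right, y down, z forward; pixel columns grow to the right and rows downward; lengths in mm; the calibration is good to about 2 mm. A picture is of the moment at which its call begins: read the wrist's pose just before it. camera_model takes no time and is no camera call; for the wrist camera it gives the pose at the moment of the call.
- job.hand_in(): hands the job in; it is judged then, once.
The state is a dict: "time": time; "joint_pos": joint angles; "qd": joint speeds; "joint_efforts": joint torques, N m; "tool_pos": TCP position; "tcp_rot": TCP orientation; "ft_force": force on the tool from outside, world axes, zero at the start; "wrist_torque": the same for the moment, N m; "finger_gap": finger opening in mm; "grip_force": force on a finger pad.
Only numpy, scipy, OpenCV 4.12 (cv2) and the standard library are available. Lean on these libraries where they do the work, as an engineer would, in place of code of your own. Each camera call takes 0.05 s, during which the arm holds its last target. There are 200 camera calls.

TASK

Make up the counterweight on the sprung balance: stand small amber bottles from the bench on its pan, one at a time, until the pointer has sunk past the upper jaw of the mark and stands at the gap between its two jaws, and leave them there, upright. Keep hold of each bottle and lower it with the pan until the pan carries its weight before letting go, so that the pan never jumps or hits its bottom stop. Leave the bottles you do not need standing, and do not disturb the timer or the beaker.

Things in the scene. Friction and masses are not known exactly. Their poses are not given: they have to be found in the camera images.
- bottle_a: one of four alike small amber screw-cap ballast bottles, 41 mm across, 78 mm tall, straight body up to about 50 mm, then a shoulder and a 23 mm cap; stands upright on the bench at the start. Origin: centre of its underside, z up. Their fillings differ: 150 to 375 g each, not visible
- bottle_b: one of four alike small amber screw-cap ballast bottles, 41 mm across, 78 mm tall, straight body up to about 50 mm, then a shoulder and a 23 mm cap; stands upright on the bench at the start. Origin: centre of its underside, z up. Their fillings differ: 150 to 375 g each, not visible
- bottle_c: one of four alike small amber screw-cap ballast bottles, 41 mm across, 78 mm tall, straight body up to about 50 mm, then a shoulder and a 23 mm cap; stands upright on the bench at the start. Origin: centre of its underside, z up. Their fillings differ: 150 to 375 g each, not visible
- bottle_d: one of four alike small amber screw-cap ballast bottles, 41 mm across, 78 mm tall, straight body up to about 50 mm, then a shoulder and a 23 mm cap; stands upright on the bench at the start. Origin: centre of its underside, z up. Their fillings differ: 150 to 375 g each, not visible
- scale: sprung balance standing fast on the bench: grey base 150 x 220 mm, sprung pan above it, upright graduated aluminium plate (36 mm wide, top 125 mm above the bench) beyond the pan's +y end, at y = 160 mm, x = 14 mm. Origin: centre of the base on the bench; its y axis runs along the pan's length towards the plate, z up
- pan_top (a point): centre of the pan's upper face, 115 mm above the bench when empty; it goes down with the pan, axes as the balance's. The pan is a level steel tray 110 mm (x) by 230 mm (y) with a rubber mat and a 3 mm high lip; room for four bottles in a row along y, 55 mm apart. It stays level wherever it is loaded
- pan (a joint): how far the pan has sunk, m: 0 empty, bottom stop at 0.075. A spring of about 200 N/m carries it, so 5 mm more sag for each newton, lightly damped: one bottle sinks it by 7 to 19 mm. The pan jumps if it is let move faster than 0.055 m/s: touch it at 20 mm/s or less
- pointer (a point): middle of the outer end of the pointer, a dark steel blade 4 mm thick that sticks out of the pan's +y end and moves down with the pan in front of the plate
- mark_gap (a point): the mark: middle of the 24 mm gap between the two level dark jaws (6 mm thick) of a clamp on the plate, 160 mm from the balance's origin on its y axis, at a height that differs each time. The pointer runs just in front of the jaws; it is at the mark when its end is level with the gap: at most 10 mm above or below this point. Usually two or three bottles do it, at most four
- timer: white bench timer 62 x 64 x 20 mm lying loose on the bench among the bottles, origin under its centre; bystander
- beaker: clear beaker 67 mm across, 81 mm tall standing loose on the bench near the balance, origin under its centre; bystander
Mind the look-alikes: they are no part of the job. Leave any blue look-alike of the bottle_b alone.

How it is judged (in metres and radians):
On the way:
1. a first bottle stands alone on the pan, let go, the pan at rest and the pointer still above the mark (value of joint pan above 0.006 m and z of pointer in the frame of mark_gap above 0.0105 m and velocity of joint pan between -0.02 and 0.02 m/s and contact force between the fingers and anything else below 0.1 N), for 0.2 s.
At the end, for the whole second after the job is handed in: the pan is at rest, let go, with the pointer's end at the gap between the jaws (within about 11 mm above or below the middle of the gap), and all four bottles stand upright (within 0.15 rad) and still, whether on the pan or on the bench (z of pointer in the frame of mark_gap between -0.0115 and 0.0115 m and velocity of joint pan between -0.02 and 0.02 m/s and angle between each of bottle_a, bottle_b, bottle_c, bottle_d's own z axis and vertical below 0.15 rad and linear speed of each of bottle_a, bottle_b, bottle_c, bottle_d below 0.03 m/s); the robot touches nothing.
It fails at once if the pan jumps: it moves up or down faster than 0.055 m/s (velocity of joint pan above 0.055 m/s or velocity of joint pan below -0.055 m/s).
It fails at once if the pan is pressed down on its bottom stop (value of joint pan above 0.072 m).
It fails at once if the timer or the beaker is moved by more than 20 mm (distance of any of timer, beaker from where it was at the start of the episode above 0.02 m).
It also fails if it takes over 72 s, if anything falls off the work surface, if the arm or the gripper's body presses on something with over 40 N, if the wrist force passes 120 N, or if a joint passes its speed limit or range.

## Working session

There is one attempt and no reset: what is moved stays moved. The work goes in short steps, Python scripts to look and compute and a tool call to move; the robot and the scene stay as the last step left them, time stands still between calls to the robot, and variables do not carry over. Pictures are saved under pics/ and viewed, at most 10 in all, crops included, and the job is handed in when it is done.

Besides the shell and the picture viewer there is one more tool, called after ">>>" by a JSON object that holds its "method" and its "body". arm_command: Moves the arm, as the interface text tells. Its arguments: {"type":"object","properties":{"targets":{"type":"array"},"force":{"type":"number"}},"required":["targets"]}

```bash
mkdir -p pics
python3 - <<'E'
from bench import status, viewer
import cv2
s=status.sense();print(s)
for n in("scene","top"):
    im=viewer.snapshot(n);cv2.imwrite(f"pics/{n}0.png",im[:,:,::-1]);print(n,viewer.camera_model(n))
E
```

```text
{'time': 0.0, 'joint_pos': array([-7.93208962e+01,  7.51519257e+00,  8.53315675e+01,  3.42814726e-04,
        8.72624504e+01, -4.89247427e+00]), 'qd': array([ 0.09359121, -0.11491628,  0.09625167,  0.05185481, -0.05216154,
        0.03691646]), 'joint_efforts': array([-4.31009112e-04, -5.69402754e+01, -5.00552237e+01, -2.29816505e-04,
        1.45662905e-02, -5.77444865e-06]), 'tool_pos': array([ 160.9882471 , -577.40456489,  230.22163778]), 'tcp_rot': array([-1.79891217e+02, -9.65526768e-03,  1.55715522e+01]), 'ft_force': array([ 0.50348038, -0.46436394, -1.01006864]), 'wrist_torque': array([-0.03131771,  0.01112413, -0.00812103]), 'grip_force': 0.0, 'finger_gap': 85.2601831633811}
scene {'vertical_fov': 48.822661019208276, 'cx': 279.85125188751226, 'cy': 214.57044637413875, 'xyz': array([-347.04217735,  805.46790137,  712.85382233]), 'attitude': array([-118.15952597,    0.23324619, -130.86940165])}
top {'vertical_fov': 45.07195201492502, 'cx': 279.5711168572469, 'cy': 206.77803111066856, 'xyz': array([ 473.78869243,   39.69786729, 1484.57898385]), 'attitude': array([-175.66480481,   -0.22834166,  -90.85581317])}
```

View pics/scene0.png

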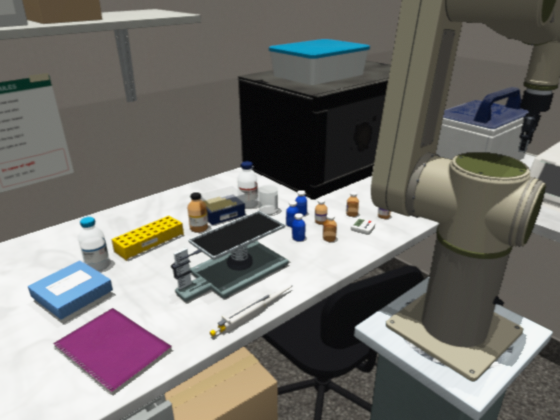

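View pics/top0.png

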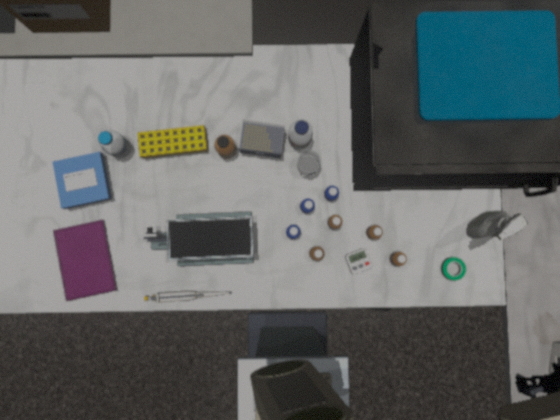

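```bash
cat > h.py <<'E'
import numpy as np, cv2
from scipy.spatial.transform import Rotation as R
from bench import status, viewer
def cam(n):
    m=viewer.camera_model(n);f=210/np.tan(np.radians(m["vertical_fov"]/2))
    return f,m["cx"],m["cy"],np.array(m["xyz"]),R.from_euler("xyz",m["attitude"],degrees=True).as_matrix()
def p2w(c,u,v,z):
    f,cx,cy,o,M=c; d=M@np.array([(u-cx)/f,(v-cy)/f,1]); return o+d*(z-o[2])/d[2]
def w2p(c,p):
    f,cx,cy,o,M=c; q=M.T@(np.array(p,float)-o); return np.array([cx+f*q[0]/q[2],cy+f*q[1]/q[2]])
E
python3 - <<'E'
from h import *
t=cam("top");s=cam("scene")
im=cv2.imread("pics/top0.png")
hsv=cv2.cvtColor(im,cv2.COLOR_BGR2HSV)
m=((hsv[...,0]>5)&(hsv[...,0]<22)&(hsv[...,1]>110)).astype(np.uint8)
m[:170]=0;m[280:]=0;m[:,:270]=0;m[:,430:]=0
n,l,st,ce=cv2.connectedComponentsWithStats(m)
for i in range(1,n):
    if st[i,4]>20: print(st[i],ce[i])
for u,v in[(335,222),(374.5,232),(317,253.5),(398.5,258)]:
    p=p2w(t,u,v,76);print("cap",p.round(),w2p(s,p).round())
for u,v in [(168,220),(168,258),(252,219),(252,257)]: print("pan corner",p2w(t,u,v,115).round(1))
print(p2w(t,308,165,40).round(),p2w(t,358,261,20).round())
c=cv2.resize(im[175:280,270:415],None,fx=5,fy=5,interpolation=cv2.INTER_CUBIC);cv2.imwrite("pics/topc.png",c)
c=cv2.resize(cv2.imread("pics/scene0.png")[205:305,165:295],None,fx=6,fy=6,interpolation=cv2.INTER_CUBIC);cv2.imwrite("pics/scc.png",c)
E
```

```text
[393 254   6  11  26] [395.34615385 258.73076923]
cap [ 536. -121.   76.] [321. 202.]
cap [ 506. -231.   76.] [352. 194.]
cap [449. -69.  76.] [329. 217.]
cap [ 433. -295.   76.] [383. 196.]
pan corner [546.1 335.1 115. ]
pan corner [443.7 335.  115. ]
pan corner [545.4 107.9 115. ]
pan corner [443. 109. 115.]
[703. -51.  40.] [ 425. -191.   20.]
```

View pics/topc.png

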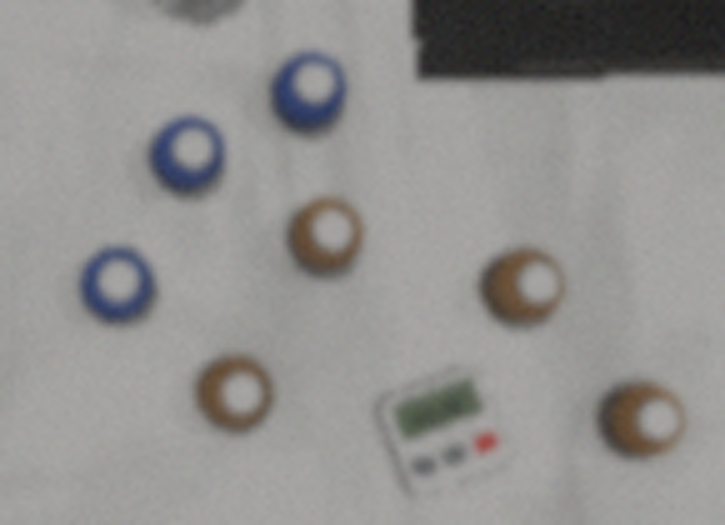

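View pics/scc.png

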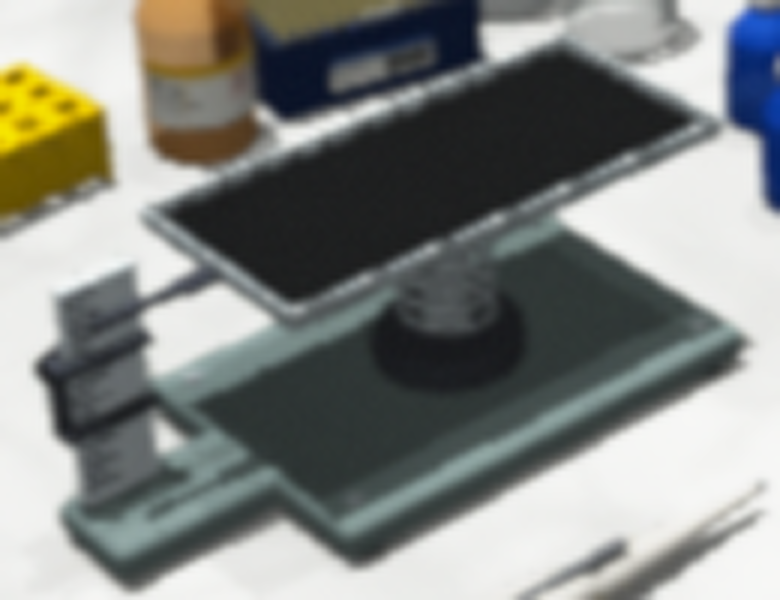

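Run:
```python
from h import *
t=cam("top");s=cam("scene")
for n,u,v in[("b1",333,232),("b2",541,284),("b3",240,395),("b4",659,420),("blue1",315,84),("blue2",193,151),("blue3",119,284)]:
    p=p2w(t,270+u/5-.4,175+v/5-.4,78);q=w2p(s,p);print(n,p.round(1),q.round(1))
for h in range(30,126,10):
    a=w2p(s,(494.5,382,h)); b=w2p(s,(508,382,h)); print(h,((a-[165,205])*6).round(),((b-[165,205])*6).round())
for p in [(439.5,337,118),(549.5,337,118),(439.5,107,118),(549.5,107,118),(569.5,332,0),(419.5,112,20)]: print(p,((w2p(s,p)-[165,205])*6).round(), w2p(t,p).round(1))
c=cv2.resize(cv2.imread("pics/scene0.png")[180:255,280:400],None,fx=6,fy=6,interpolation=cv2.INTER_CUBIC);cv2.imwrite("pics/scb.png",c)
```

```text
b1 [ 538.3 -124.5   78. ] [320.9 200.3]
b2 [ 507.7 -239.4   78. ] [353.2 192.9]
b3 [448.8 -70.8  78. ] [329.9 216.2]
b4 [ 431.5 -302.6   78. ] [385. 195.]
blue1 [ 621.3 -116.3   78. ] [300.6 192.4]
blue2 [584.7 -47.4  78. ] [292.3 202.7]
blue3 [511.2  -4.9  78. ] [298.4 215.6]
30 [129. 480.] [112. 465.]
40 [126. 460.] [109. 445.]
50 [124. 440.] [107. 425.]
60 [121. 420.] [104. 405.]
70 [119. 399.] [102. 384.]
80 [116. 378.] [ 99. 364.]
90 [114. 357.] [ 96. 343.]
100 [111. 336.] [ 94. 322.]
110 [109. 315.] [ 91. 301.]
120 [106. 294.] [ 88. 280.]
(439.5, 337, 118) [281. 315.] [167.  259.6]
(549.5, 337, 118) [134. 204.] [167.1 218.7]
(439.5, 107, 118) [726. 122.] [252.7 258.3]
(549.5, 107, 118) [568.  34.] [252.2 217.4]
(569.5, 332, 0) [146. 412.] [177.5 213.9]
(419.5, 112, 20) [747. 333.] [252.7 264.4]
```

View pics/scb.png

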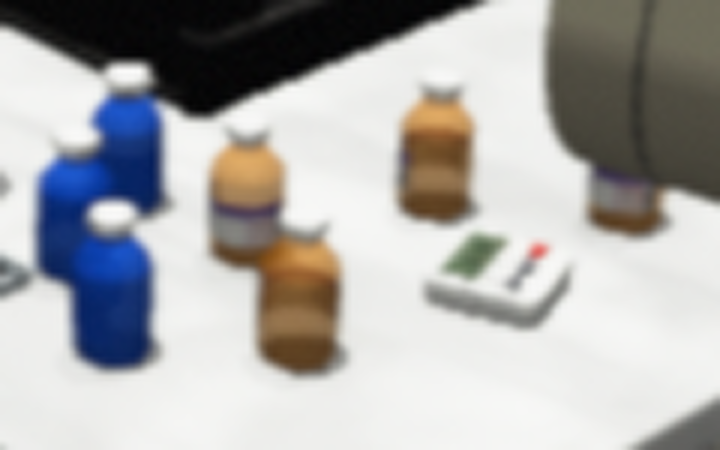

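>>> {"method": "arm_command", "body": {"targets": [[[0.0288, 0.0507, 0, 0, 0, 0.13, 0.4], [0.0288, 0.0507, 0, 0, 0, 0.13, 0.4], [0.0288, 0.0507, 0, 0, 0, 0.13, 0.4], [0.0288, 0.0507, 0, 0, 0, 0.13, 0.4], [0.0288, 0.0507, 0, 0, 0, 0.13, 0.4], [0.0288, 0.0507, -0.01, 0, 0, 0.13, 0.4], [0.0288, 0.0507, -0.02, 0, 0, 0.13, 0.4], [0.0288, 0.0507, -0.02, 0, 0, 0.13, 0.4], [0.0288, 0.0507, -0.02, 0, 0, 0.13, 0.4], [0.0288, 0.0507, -0.02, 0, 0, 0.13, 0.4]]], "force": 40}}

```text
time: 1.35
tool_pos: [449.6, -69.1, 140.7]
tcp_rot: [180.0, 0.0, 90.3]
ft_force: [0.5, -0.4, 0.3]
finger_gap: 59.9
grip_force: 0.0
```

>>> {"method": "arm_command", "body": {"targets": [[[0, -0.001, -0.02, 0, 0, 0, 0.4], [0, 0, -0.025, 0, 0, 0, 0.4], [0, 0, -0.03, 0, 0, 0, 0.4], [0, 0, -0.025, 0, 0, 0, 0.4], [0, 0, -0.013, 0, 0, 0, 0.4], [0, 0, -0.006, 0, 0, 0, 0.4], [0, 0, 0, 0, 0, 0, -0.5], [0, 0, 0, 0, 0, 0, -0.5], [0, 0, 0, 0, 0, 0, -0.5], [0, 0, 0, 0, 0, 0, -0.5]]]}}

```text
time: 2.6
tool_pos: [449.6, -72.1, 23.0]
tcp_rot: [179.9, 0.0, 90.1]
ft_force: [-0.0, -0.4, 3.0]
finger_gap: 39.4
grip_force: 40.9
```

>>> {"method": "arm_command", "body": {"targets": [[[0, 0, 0.015, 0, 0, 0, -0.5], [0, 0, 0.04, 0, 0, 0, -0.5], [0, 0, 0.05, 0, 0, 0, -0.5], [0, 0, 0.05, 0, 0, 0, -0.5], [0.005, 0.03, 0, 0, 0, 0, -0.5], [0.008, 0.045, 0, 0, 0, 0, -0.5], [0.008, 0.05, 0, 0, 0, 0, -0.5], [0.008, 0.05, 0, 0, 0, 0, -0.5], [0.008, 0.05, 0, 0, 0, 0, -0.5], [0.008, 0.05, 0, 0, 0, 0, -0.5]]]}}

```text
time: 3.85
tool_pos: [494.0, 204.7, 178.2]
tcp_rot: [180.0, -0.0, 90.1]
ft_force: [1.0, -0.6, -2.1]
finger_gap: 39.1
grip_force: 41.0
```

>>> {"method": "arm_command", "body": {"targets": [[[0, 0.04, 0, 0, 0, 0, -0.5], [0, 0.03, 0, 0, 0, 0, -0.5], [0, 0.02, -0.01, 0, 0, 0, -0.5], [0, 0.01, -0.01, 0, 0, 0, -0.5], [0, 0.002, -0.006, 0, 0, 0, -0.5], [0, 0, 0, 0, 0, 0, -0.5], [0, 0, 0, 0, 0, 0, -0.5]]]}}

```text
time: 4.72
tool_pos: [494.4, 304.3, 151.5]
tcp_rot: [180.0, 0.0, 90.0]
ft_force: [0.1, 0.1, -2.4]
finger_gap: 39.5
grip_force: 41.0
```

```bash
cat > w.py <<'E'
from h import *
import sys
F=[]
for i in range(int(sys.argv[1])):
    im=viewer.snapshot("scene"); s=status.sense(); F.append(s["ft_force"])
cv2.imwrite(f"pics/{sys.argv[2]}.png",im[:,:,::-1])
cv2.imwrite(f"pics/{sys.argv[2]}c.png",cv2.resize(im[205:305,165:295,::-1],None,fx=6,fy=6,interpolation=cv2.INTER_CUBIC))
F=np.array(F);print(s["time"],s["tool_pos"].round(2),s["tcp_rot"].round(2),F[:,2].round(2),F.mean(0).round(2),s["finger_gap"])
E
python3 w.py 6 w1
```

```text
5.025 [494.32 304.92 151.65] [ 1.7997e+02 -1.0000e-02  9.0040e+01] [-2.63 -2.01 -2.42 -1.57 -1.73 -2.48] [ 0.15 -0.39 -2.14] 39.24406447960504
```

>>> {"method": "arm_command", "body": {"targets": [[[0, 0, -0.002, 0, 0, 0, -0.5], [0, 0, -0.0025, 0, 0, 0, -0.5], [0, 0, -0.0025, 0, 0, 0, -0.5], [0, 0, -0.002, 0, 0, 0, -0.5], [0, 0, -0.0015, 0, 0, 0, -0.5], [0, 0, -0.0015, 0, 0, 0, -0.5], [0, 0, -0.0015, 0, 0, 0, -0.5], [0, 0, -0.0015, 0, 0, 0, -0.5], [0, 0, -0.0015, 0, 0, 0, -0.5], [0, 0, -0.0015, 0, 0, 0, -0.5]]]}}

```text
time: 6.28
tool_pos: [494.2, 305.0, 133.3]
tcp_rot: [180.0, -0.0, 90.1]
ft_force: [-0.1, 0.0, -1.1]
finger_gap: 39.3
grip_force: 41.1
```

```bash
python3 w.py 6 w2
```

```text
6.575 [494.13 305.05 133.41] [180.    -0.    90.06] [-0.61 -1.19 -0.94 -2.27 -1.17 -0.68] [ 0.06  0.2  -1.14] 39.05211740350145
```

>>> {"method": "arm_command", "body": {"targets": [[[0, 0, -0.0015, 0, 0, 0, -0.5], [0, 0, -0.0015, 0, 0, 0, -0.5], [0, 0, -0.0015, 0, 0, 0, -0.5], [0, 0, -0.001, 0, 0, 0, -0.5], [0, 0, 0, 0, 0, 0, -0.5]]]}}

```text
time: 7.2
tool_pos: [494.2, 305.1, 127.8]
tcp_rot: [180.0, -0.0, 90.1]
ft_force: [0.0, 0.2, -0.7]
finger_gap: 39.4
grip_force: 41.2
```

```bash
python3 w.py 12 w3
```

```text
7.8 [494.19 305.05 127.88] [ 1.7999e+02 -1.0000e-02  9.0050e+01] [-0.62 -0.5  -0.57 -0.49  0.13 -0.42 -0.55 -0.29 -0.93  0.24  0.07  0.02] [ 0.5   0.3  -0.33] 39.51872846232929
```

>>> {"method": "arm_command", "body": {"targets": [[[0, 0, -0.0012, 0, 0, 0, -0.5], [0, 0, 0, 0, 0, 0, -0.5], [0, 0, 0, 0, 0, 0, -0.5], [0, 0, 0, 0, 0, 0, 0.1], [0, 0, 0, 0, 0, 0, 0.3], [0, 0, 0, 0, 0, 0, 0.35]]], "force": 20}}

```text
time: 8.55
tool_pos: [494.0, 305.0, 126.5]
tcp_rot: [-180.0, 0.0, 90.1]
ft_force: [-0.1, -0.2, -0.4]
finger_gap: 57.6
grip_force: 0.0
```

```bash
python3 w.py 4 w4
python3 - <<'E'
import cv2,numpy as np
a=cv2.imread("pics/scene0.png");b=cv2.imread("pics/w4.png")
f=lambda im:cv2.resize(im[240:295,165:205],None,fx=10,fy=10,interpolation=cv2.INTER_CUBIC)
cv2.imwrite("pics/cmp4.png",np.hstack([f(a),f(b)]))
E
```

```text
8.75 [494.09 305.03 126.6 ] [-180.     -0.     90.06] [-0.17  0.42  1.09  0.4 ] [0.13 0.   0.44] 57.6094422523547
```

View pics/cmp4.png

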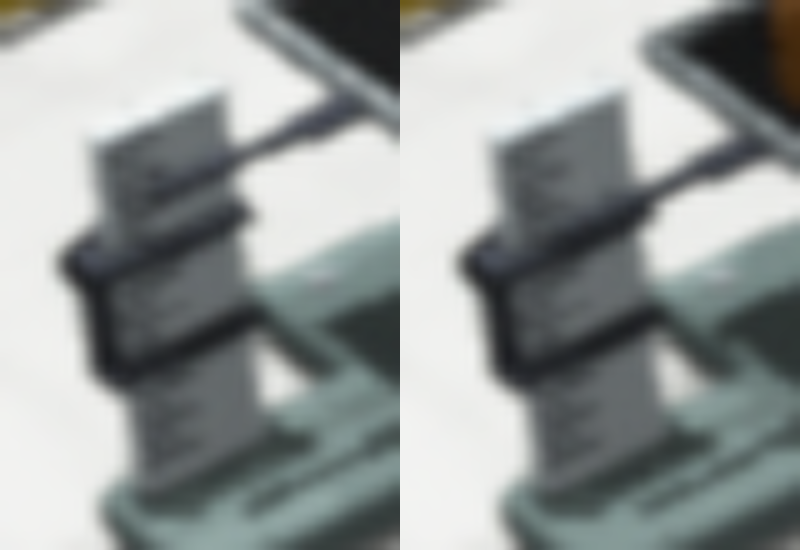

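>>> {"method": "arm_command", "body": {"targets": [[[0, 0, 0.01, 0, 0, 0, 0.4], [0, 0, 0.03, 0, 0, 0, 0.4], [0, 0, 0.04, 0, 0, 0, 0.4], [0.003, -0.03, 0, 0, 0, 0, 0.4], [0.008, -0.05, 0, 0, 0, 0, 0.4], [0.008, -0.06, 0, 0, 0, 0, 0.4], [0.008, -0.06, 0, 0, 0, 0, 0.4], [0.008, -0.06, 0, 0, 0, 0, 0.4], [0.008, -0.06, -0.02, 0, 0, 0, 0.4], [0.001, -0.06, -0.02, 0, 0, 0, 0.4]]]}}

```text
time: 10.0
tool_pos: [538.7, -75.2, 168.3]
tcp_rot: [179.8, 0.0, 90.1]
ft_force: [1.2, 0.0, 0.5]
finger_gap: 59.9
grip_force: 0.0
```

>>> {"method": "arm_command", "body": {"targets": [[[0, -0.035, -0.02, 0, 0, 0, 0.4], [0, -0.0145, -0.02, 0, 0, 0, 0.4], [0, 0, -0.025, 0, 0, 0, 0.4], [0, 0, -0.02, 0, 0, 0, 0.4], [0, 0, -0.015, 0, 0, 0, 0.4], [0, 0, 0, 0, 0, 0, 0.4]]]}}

```text
time: 10.75
tool_pos: [537.1, -121.7, 65.9]
tcp_rot: [-179.9, -0.0, 90.1]
ft_force: [-0.4, -0.0, -0.1]
finger_gap: 60.1
grip_force: 0.0
```

>>> {"method": "arm_command", "body": {"targets": [[[0.001, -0.003, -0.02, 0, 0, 0, 0.4], [0, 0, -0.016, 0, 0, 0, 0.4], [0, 0, -0.007, 0, 0, 0, 0.4], [0, 0, 0, 0, 0, 0, 0.4], [0, 0, 0, 0, 0, 0, -0.5], [0, 0, 0, 0, 0, 0, -0.5], [0, 0, 0, 0, 0, 0, -0.5], [0, 0, 0, 0, 0, 0, -0.5]]], "force": 40}}

```text
time: 11.75
tool_pos: [539.6, -125.8, 25.0]
tcp_rot: [179.9, 0.0, 90.1]
ft_force: [-0.4, 0.6, 4.2]
finger_gap: 39.7
grip_force: 41.0
```

>>> {"method": "arm_command", "body": {"targets": [[[0, 0, 0.015, 0, 0, 0, -0.5], [0, 0, 0.04, 0, 0, 0, -0.5], [0, 0, 0.05, 0, 0, 0, -0.5], [0, 0, 0.05, 0, 0, 0, -0.5], [0, 0.0, 0.03, 0, 0, 0, -0.5], [-0.003, 0.03, 0, 0, 0, 0, -0.5], [-0.008, 0.05, 0, 0, 0, 0, -0.5], [-0.008, 0.05, 0, 0, 0, 0, -0.5], [-0.008, 0.05, 0, 0, 0, 0, -0.5], [-0.008, 0.05, 0, 0, 0, 0, -0.5]]]}}

```text
time: 13.0
tool_pos: [503.1, 105.8, 209.8]
tcp_rot: [180.0, 0.0, 90.0]
ft_force: [0.8, 0.5, -1.9]
finger_gap: 39.3
grip_force: 40.9
```

>>> {"method": "arm_command", "body": {"targets": [[[-0.008, 0.05, -0.01, 0, 0, 0, -0.5], [0, 0.045, -0.02, 0, 0, 0, -0.5], [0, 0.03, -0.02, 0, 0, 0, -0.5], [0, 0.018, -0.005, 0, 0, 0, -0.5], [0, 0, 0, 0, 0, 0, -0.5], [0, 0, 0, 0, 0, 0, -0.5]]]}}

```text
time: 13.75
tool_pos: [496.6, 246.7, 155.2]
tcp_rot: [179.9, 0.0, 90.0]
ft_force: [-0.5, 0.2, -1.5]
finger_gap: 39.9
grip_force: 40.9
```

```bash
python3 w.py 10 w5
```

```text
14.25 [495.97 247.25 154.26] [180.    -0.    90.04] [-1.17 -2.   -2.27 -1.88 -2.79 -2.05 -2.14 -3.03 -1.62 -1.39] [-0.09 -0.2  -2.03] 39.19760033702782
```

>>> {"method": "arm_command", "body": {"targets": [[[0, 0, -0.005, 0, 0, 0, -0.5], [0, 0, -0.006, 0, 0, 0, -0.5], [0, 0, -0.004, 0, 0, 0, -0.5], [0, 0, -0.002, 0, 0, 0, -0.5], [0, 0, -0.002, 0, 0, 0, -0.5], [0, 0, -0.002, 0, 0, 0, -0.5], [0, 0, -0.002, 0, 0, 0, -0.5], [0, 0, -0.002, 0, 0, 0, -0.5], [0, 0, -0.002, 0, 0, 0, -0.5], [0, 0, -0.002, 0, 0, 0, -0.5]]]}}

```text
time: 15.5
tool_pos: [496.0, 247.4, 125.2]
tcp_rot: [180.0, -0.0, 90.1]
ft_force: [-0.0, -0.7, -0.7]
finger_gap: 39.8
grip_force: 41.0
```

```bash
python3 w.py 8 w6
```

```text
15.9 [495.92 247.41 125.28] [-180.      0.     90.06] [-1.58 -0.42 -0.55 -1.08  0.1  -1.28 -1.1  -0.78] [-0.42  0.2  -0.84] 39.76697757557964
```

>>> {"method": "arm_command", "body": {"targets": [[[0, 0, -0.0012, 0, 0, 0, -0.5], [0, 0, -0.0012, 0, 0, 0, -0.5], [0, 0, -0.0012, 0, 0, 0, -0.5], [0, 0, -0.0004, 0, 0, 0, -0.5], [0, 0, 0, 0, 0, 0, -0.5]]]}}

```text
time: 16.52
tool_pos: [496.0, 247.5, 121.3]
tcp_rot: [180.0, -0.0, 90.1]
ft_force: [0.5, -0.6, -0.2]
finger_gap: 39.5
grip_force: 41.1
```

```bash
python3 w.py 14 w7
```

```text
17.225 [495.99 247.43 121.25] [179.99  -0.    90.06] [ 0.42  0.04 -0.47 -0.83 -1.35  0.7  -0.67  0.5  -0.84 -0.21  0.13  0.43
  0.19 -0.46] [ 0.31  0.27 -0.17] 39.53017188276572
```

Within about 1 mm; release with a small last step, then look.

>>> {"method": "arm_command", "body": {"targets": [[[0, 0, -0.0006, 0, 0, 0, -0.5], [0, 0, 0, 0, 0, 0, -0.5], [0, 0, 0, 0, 0, 0, -0.5], [0, 0, 0, 0, 0, 0, 0.1], [0, 0, 0, 0, 0, 0, 0.3], [0, 0, 0, 0, 0, 0, 0.35]]], "force": 20}}

```text
time: 17.98
tool_pos: [495.9, 247.4, 120.6]
tcp_rot: [-180.0, 0.0, 90.1]
ft_force: [-0.3, -0.0, -0.3]
finger_gap: 57.5
grip_force: 0.0
```

>>> {"method": "arm_command", "body": {"targets": [[[0, 0, 0.01, 0, 0, 0, 0.4], [0, 0, 0.03, 0, 0, 0, 0.4], [0, 0, 0.04, 0, 0, 0, 0.4], [0, 0, 0.03, 0, 0, 0, 0.4]]]}}

```text
time: 18.48
tool_pos: [496.4, 247.6, 233.4]
tcp_rot: [179.9, -0.0, 90.1]
ft_force: [0.5, -0.4, -0.5]
finger_gap: 60.3
grip_force: 0.0
```

```bash
python3 w.py 1 w8
python3 - <<'E'
import cv2,numpy as np
a=cv2.imread("pics/w4.png");b=cv2.imread("pics/w8.png")
f=lambda im:cv2.resize(im[240:295,165:205],None,fx=10,fy=10,interpolation=cv2.INTER_CUBIC)
cv2.imwrite("pics/cmp8.png",np.hstack([f(a),f(b)]))
E
```

```text
18.525 [498.06 248.27 238.07] [ 1.7957e+02 -1.7000e-01  9.0060e+01] [3.41] [0.41 0.44 3.41] 59.82902495218729
```

View pics/cmp8.png

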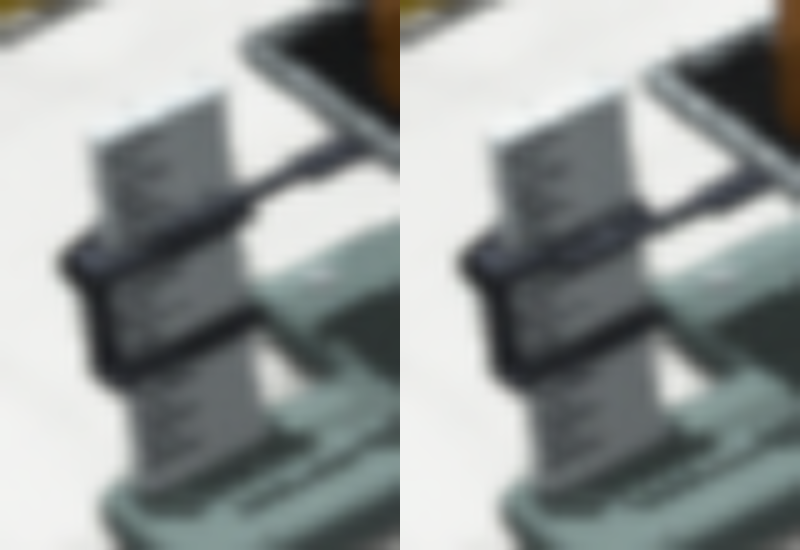

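>>> {"method": "arm_command", "body": {"targets": [[[0, -0.03, 0, 0, 0, 0, 0.4], [0, -0.055, 0, 0, 0, 0, 0.4], [0, -0.06, 0, 0, 0, 0, 0.4], [0.003, -0.06, 0, 0, 0, 0, 0.4], [0.003, -0.06, 0, 0, 0, 0, 0.4], [0.003, -0.06, -0.02, 0, 0, 0, 0.4], [0.002, -0.06, -0.03, 0, 0, 0, 0.4], [0, -0.05, -0.03, 0, 0, 0, 0.4], [0, -0.035, -0.03, 0, 0, 0, 0.4], [0, -0.018, -0.02, 0, 0, 0, 0.4]]]}}

```text
time: 19.77
tool_pos: [506.0, -237.6, 101.8]
tcp_rot: [-179.9, -0.0, 89.9]
ft_force: [-0.1, 0.5, 0.3]
finger_gap: 59.7
grip_force: 0.0
```

>>> {"method": "arm_command", "body": {"targets": [[[0, 0, -0.015, 0, 0, 0, 0.4], [0, 0, 0, 0, 0, 0, 0.4], [0, 0, 0, 0, 0, 0, 0.4]]]}}

```text
time: 20.15
tool_pos: [507.5, -235.0, 89.0]
tcp_rot: [179.9, 0.0, 90.1]
ft_force: [0.2, -0.6, -0.3]
finger_gap: 59.9
grip_force: 0.0
```

>>> {"method": "arm_command", "body": {"targets": [[[0, -0.004, -0.01, 0, 0, 0, 0.4], [0, 0, -0.02, 0, 0, 0, 0.4], [0, 0, -0.02, 0, 0, 0, 0.4], [0, 0, -0.01, 0, 0, 0, 0.4], [0, 0, -0.005, 0, 0, 0, 0.4], [0, 0, 0, 0, 0, 0, 0.4], [0, 0, 0, 0, 0, 0, -0.5], [0, 0, 0, 0, 0, 0, -0.5], [0, 0, 0, 0, 0, 0, -0.5], [0, 0, 0, 0, 0, 0, -0.5]]], "force": 40}}

```text
time: 21.4
tool_pos: [507.6, -240.1, 24.0]
tcp_rot: [179.9, 0.1, 90.1]
ft_force: [1.1, -0.2, 5.5]
finger_gap: 39.5
grip_force: 40.9
```

>>> {"method": "arm_command", "body": {"targets": [[[0, 0, 0.015, 0, 0, 0, -0.5], [0, 0, 0.04, 0, 0, 0, -0.5], [0, 0, 0.05, 0, 0, 0, -0.5], [0, 0.02, 0.05, 0, 0, 0, -0.5], [0, 0.04, 0.03, 0, 0, 0, -0.5], [-0.003, 0.05, 0, 0, 0, 0, -0.5], [-0.003, 0.055, 0, 0, 0, 0, -0.5], [-0.003, 0.055, 0, 0, 0, 0, -0.5], [-0.003, 0.055, 0, 0, 0, 0, -0.5], [0, 0.05, 0, 0, 0, 0, -0.5]]]}}

```text
time: 22.65
tool_pos: [493.6, 87.1, 208.1]
tcp_rot: [-180.0, 0.0, 90.1]
ft_force: [0.8, -1.4, -3.9]
finger_gap: 39.2
grip_force: 41.4
```

>>> {"method": "arm_command", "body": {"targets": [[[0, 0.045, -0.01, 0, 0, 0, -0.5], [0, 0.035, -0.02, 0, 0, 0, -0.5], [0, 0.02, -0.02, 0, 0, 0, -0.5], [0, 0.006, -0.01, 0, 0, 0, -0.5], [0, 0, 0, 0, 0, 0, -0.5], [0, 0, 0, 0, 0, 0, -0.5]]]}}

```text
time: 23.4
tool_pos: [495.3, 190.5, 148.9]
tcp_rot: [179.9, 0.0, 90.0]
ft_force: [0.2, 0.0, -3.3]
finger_gap: 39.4
grip_force: 41.3
```

```bash
python3 w.py 10 w9
```

```text
23.9 [494.78 191.26 148.01] [180.    -0.    90.05] [-2.88 -2.92 -3.94 -2.78 -3.82 -2.99 -2.24 -2.21 -3.88 -3.25] [-0.14 -0.25 -3.09] 39.85957519378702
```

>>> {"method": "arm_command", "body": {"targets": [[[0, 0, -0.006, 0, 0, 0, -0.5], [0, 0, -0.008, 0, 0, 0, -0.5], [0, 0, -0.004, 0, 0, 0, -0.5], [0, 0, -0.002, 0, 0, 0, -0.5], [0, 0, -0.002, 0, 0, 0, -0.5], [0, 0, -0.002, 0, 0, 0, -0.5], [0, 0, -0.002, 0, 0, 0, -0.5], [0, 0, -0.002, 0, 0, 0, -0.5], [0, 0, -0.002, 0, 0, 0, -0.5], [0, 0, -0.002, 0, 0, 0, -0.5]]]}}

```text
time: 25.15
tool_pos: [494.8, 191.3, 115.9]
tcp_rot: [180.0, 0.0, 90.1]
ft_force: [-0.6, 0.0, -2.3]
finger_gap: 39.1
grip_force: 41.5
```

>>> {"method": "arm_command", "body": {"targets": [[[0, 0, -0.0016, 0, 0, 0, -0.5], [0, 0, -0.0016, 0, 0, 0, -0.5], [0, 0, -0.0016, 0, 0, 0, -0.5], [0, 0, -0.0012, 0, 0, 0, -0.5], [0, 0, 0, 0, 0, 0, -0.5]]]}}

```text
time: 25.78
tool_pos: [494.8, 191.3, 110.0]
tcp_rot: [180.0, -0.0, 90.1]
ft_force: [-0.0, 0.1, -1.7]
finger_gap: 39.8
grip_force: 41.6
```

```bash
python3 w.py 8 w10
```

```text
26.175 [494.8  191.33 109.99] [179.99  -0.    90.06] [-0.1  -2.13 -1.16 -1.19 -0.68 -1.74 -1.63 -1.69] [-0.16 -0.34 -1.29] 39.10651434384694
```

Still 1.3 N ⇒ about 6.5 mm; go 5.

>>> {"method": "arm_command", "body": {"targets": [[[0, 0, -0.0014, 0, 0, 0, -0.5], [0, 0, -0.0014, 0, 0, 0, -0.5], [0, 0, -0.0014, 0, 0, 0, -0.5], [0, 0, -0.0008, 0, 0, 0, -0.5], [0, 0, 0, 0, 0, 0, -0.5]]]}}

```text
time: 26.8
tool_pos: [494.8, 191.3, 105.0]
tcp_rot: [180.0, -0.0, 90.1]
ft_force: [-0.2, -0.3, -0.3]
finger_gap: 39.2
grip_force: 41.6
```

```bash
python3 w.py 16 w11
python3 - <<'E'
import cv2,numpy as np
a=cv2.imread("pics/w8.png");b=cv2.imread("pics/w11.png")
f=lambda im:cv2.resize(im[240:295,165:205],None,fx=10,fy=10,interpolation=cv2.INTER_CUBIC)
cv2.imwrite("pics/cmp11.png",np.hstack([f(a),f(b)]))
E
```

```text
27.6 [494.83 191.32 104.98] [179.99  -0.    90.06] [-0.08 -1.19 -0.73 -0.98 -0.24 -0.92 -0.54 -1.11 -0.58  0.77 -0.2  -0.02
 -0.09 -0.3  -0.31 -0.89] [ 0.07 -0.12 -0.46] 39.60813760494198
```

View pics/cmp11.png

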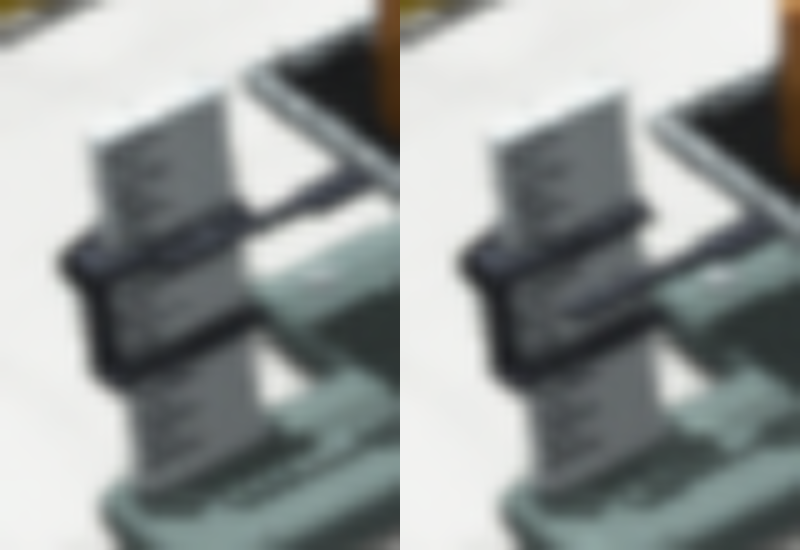

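>>> {"method": "arm_command", "body": {"targets": [[[0, 0, -0.001, 0, 0, 0, -0.5], [0, 0, -0.0008, 0, 0, 0, -0.5], [0, 0, 0, 0, 0, 0, -0.5], [0, 0, 0, 0, 0, 0, -0.5], [0, 0, 0, 0, 0, 0, 0.1], [0, 0, 0, 0, 0, 0, 0.3], [0, 0, 0, 0, 0, 0, 0.35]]], "force": 20}}

```text
time: 28.48
tool_pos: [494.7, 191.4, 103.1]
tcp_rot: [-180.0, -0.0, 90.1]
ft_force: [0.5, -0.0, -0.5]
finger_gap: 57.8
grip_force: 0.0
```

>>> {"method": "arm_command", "body": {"targets": [[[0, 0, 0.01, 0, 0, 0, 0.4], [0, 0, 0.03, 0, 0, 0, 0.4], [0, 0, 0.04, 0, 0, 0, 0.4], [0, 0, 0.03, 0, 0, 0, 0.4], [0, -0.03, 0.02, 0, 0, 0, 0.4], [0, -0.03, 0, 0, 0, 0, 0.4], [0, 0, 0, 0, 0, 0, 0.4], [0, 0, 0, 0, 0, 0, 0.4], [0, 0, 0, 0, 0, 0, 0.4]]]}}

```text
time: 29.6
tool_pos: [494.6, 132.0, 233.1]
tcp_rot: [-180.0, -0.0, 90.1]
ft_force: [-0.5, -0.2, 0.0]
finger_gap: 59.8
grip_force: 0.0
```

```bash
python3 w.py 2 w12
python3 - <<'E'
import cv2,numpy as np
b=cv2.imread("pics/w12.png")
g=cv2.resize(b[240:295,165:205],None,fx=8,fy=8,interpolation=cv2.INTER_CUBIC)
h=cv2.resize(b[160:320,160:400],(480,320)) 
h=cv2.copyMakeBorder(h,0,120,0,0,cv2.BORDER_CONSTANT)
cv2.imwrite("pics/fin.png",np.hstack([g,h]))
E
```

```text
29.7 [494.55 131.98 232.92] [-179.97   -0.     90.11] [0.33 0.07] [-0.15  0.32  0.2 ] 59.84838451518318
```

View pics/fin.png

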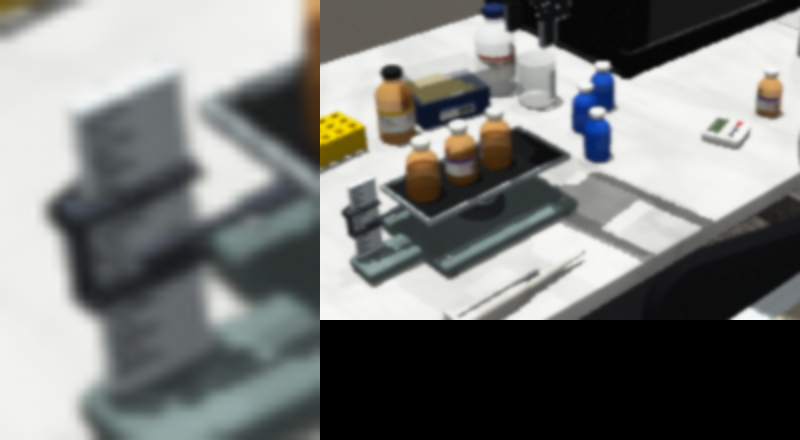

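Run:
```python
from h import *
s=cam("scene")
def ray(u,v,x):
    f,cx,cy,o,M=s; d=M@np.array([(u-cx)/f,(v-cy)/f,1]); return o+d*(x-o[0])/d[0]
G={n:cv2.imread(f"pics/{n}.png").mean(2) for n in("scene0","w4","w8","w12")}
for u in (179,181,183,185,187):
    print(u,"z@x=494.5",ray(u,260,494.5).round(1),ray(u,275,494.5)[2].round(1),"x=502",ray(u,260,502)[2].round(1))
    print("  v",list(range(252,284)))
    for n in G: print("  ",n.ljust(6),[int(G[n][v,u]) for v in range(252,284)])
# pan sag: near-left corner tracking
a=cv2.imread("pics/scene0.png")
T=a[248:268,195:225]
for n in("w4","w8","w12"):
    b=cv2.imread(f"pics/{n}.png")
    # upsample for subpixel
    U=lambda i:cv2.resize(i,None,fx=4,fy=4,interpolation=cv2.INTER_CUBIC)
    r=cv2.matchTemplate(U(b[235:310,185:240]),U(T),cv2.TM_CCOEFF_NORMED);_,m,_,l=cv2.minMaxLoc(r)
    print(n,m,l[0]/4+185-195,l[1]/4+235-248)
p=w2p(s,(440,337,118));print([(w2p(s,(440,337,118-k))-p).round(2) for k in(10,20,30,36,40)])
```

```text
179 z@x=494.5 [494.5 393.2 108. ] 67.4 x=502 102.6
  v [252, 253, 254, 255, 256, 257, 258, 259, 260, 261, 262, 263, 264, 265, 266, 267, 268, 269, 270, 271, 272, 273, 274, 275, 276, 277, 278, 279, 280, 281, 282, 283]
   scene0 [172, 105, 96, 99, 91, 81, 82, 70, 72, 76, 87, 74, 58, 53, 49, 64, 73, 83, 81, 83, 77, 76, 66, 49, 39, 48, 70, 80, 91, 89, 89, 93]
   w4     [165, 103, 94, 100, 93, 86, 95, 88, 81, 77, 82, 70, 56, 50, 49, 64, 73, 82, 81, 83, 78, 77, 65, 50, 38, 48, 71, 80, 91, 88, 90, 94]
   w8     [173, 106, 95, 99, 93, 86, 95, 89, 80, 80, 87, 74, 58, 51, 48, 63, 73, 82, 82, 82, 78, 76, 67, 51, 39, 47, 71, 79, 91, 88, 89, 94]
   w12    [173, 106, 95, 100, 93, 85, 94, 89, 81, 78, 86, 74, 59, 54, 49, 62, 73, 82, 81, 83, 79, 77, 67, 49, 39, 46, 70, 80, 91, 88, 89, 93]
181 z@x=494.5 [494.5 388.2 105.7] 65.0 x=502 100.3
  v [252, 253, 254, 255, 256, 257, 258, 259, 260, 261, 262, 263, 264, 265, 266, 267, 268, 269, 270, 271, 272, 273, 274, 275, 276, 277, 278, 279, 280, 281, 282, 283]
   scene0 [130, 106, 108, 107, 93, 79, 70, 58, 73, 97, 97, 69, 50, 44, 60, 72, 88, 100, 96, 89, 95, 85
[... 2483 characters left out ...]
104, 103, 103, 103]
   w4     [155, 148, 143, 135, 129, 121, 109, 84, 61, 45, 43, 68, 96, 106, 106, 106, 106, 105, 95, 63, 36, 37, 63, 92, 104, 104, 105, 105, 104, 104, 103, 103]
   w8     [155, 149, 143, 136, 129, 123, 120, 109, 82, 64, 59, 64, 63, 85, 102, 106, 106, 104, 94, 63, 40, 39, 64, 93, 103, 104, 104, 104, 104, 103, 104, 104]
   w12    [154, 147, 141, 135, 129, 123, 121, 109, 84, 64, 53, 70, 95, 105, 106, 101, 85, 72, 50, 32, 31, 37, 62, 91, 103, 104, 103, 103, 104, 103, 103, 103]
w4 0.904399037361145 0.0 3.5
w8 0.7843273878097534 0.0 6.25
w12 0.6716094613075256 -6.5 2.75
[array([0.31, 3.59]), array([0.63, 7.14]), array([ 0.94, 10.67]), array([ 1.12, 12.77]), array([ 1.24, 14.17])]
```

```bash
python3 -c "
from bench import job;print(job.hand_in())"
```

```text
the job is handed in; nothing more can be done
None
```

I stood three amber bottles upright on the pan, which by my estimate from the scene camera puts the pointer in the gap, within a few mm of its middle. I left the fourth bottle, the timer and the beaker untouched and handed the job in at about 30 s; the hand-in returned no verdict.

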